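# Fetch the croissant from behind the jam jars

### The job

A customer wants the croissant from the pull-out tray of the pastry case, but the two jam jars stand in the tray's way. Set both jars aside upright on the wooden board, pull the tray out without hitting them and lay the croissant right way up on the middle of the blue plate, leaving both muffins standing on the tray. Then push the tray fully home and put each jar back on the coaster where it stood.

Things in the scene. Friction and masses are not known exactly. Their poses are not given: they have to be found in the camera images.
- white_jar: full jam jar with a white lid, 64 mm across, 110 mm tall, about 0.5 kg; origin at the centre of its underside, z up. At the start it stands on one of two fixed cork coasters (92 mm across, top at z = 0.005) in front of the pastry case, in the path of the tray; which jar has which coaster changes
- yellow_jar: full jam jar with a yellow lid, 64 mm across, 110 mm tall, about 0.55 kg; origin at the centre of its underside, z up. At the start it stands on the other coaster, about 135 mm from the first jar
- croissant: croissant, rigid, 116 mm long (its x axis), 70 mm wide (its y axis), 50 mm high, 0.06 kg; origin at the centre of its underside, z up. At the start it lies in the case on the tray, roughly lengthwise along the pull, beside the muffins (centres about 108 mm apart); the three change places
- golden_muffin: golden muffin in a paper cup, 66 mm cup, 79 mm top, 76 mm tall, on the tray; origin at the centre of its underside, z up. It stays on the tray
- dark_muffin: dark brown muffin in a brown cup, 66 mm cup, 81 mm top, 75 mm tall, on the tray; origin at the centre of its underside, z up. It stays on the tray
- plate: round blue plate, 190 mm across, 16 mm high at the rim, loose, 0.4 kg; origin at the centre of its underside. Its flat inner floor is 118 mm across, 5 mm above the counter
- board: oblong wooden serving board, 240 mm (its x axis) by 150 mm (its y axis) with a short grip tab beyond its +x end, fixed, top 18 mm above the counter; origin at the centre of the underside of the oblong. Side area for the jars
- pastry_case: low fixed counter-top pastry case, 180 mm deep (x axis), 370 mm wide (y axis), 113 mm high, wooden base and back, clear fixed sides and top (pastries seen but not reachable through them); origin at the centre of its underside. The tray slides out of its front, towards the case's -x
- pastry_tray (a joint): pull-out distance of the tray in m: 0 = fully home, 0.16 = fully out (stop); starts within 0.01 of home, about 1 N of friction, stays where left. Tray: metal floor 26 mm above the counter, 165 mm long, rims 17 mm high; wooden front 370 mm wide, 20 to 104 mm above the counter, outer face at x = -0.104 in the case's frame when home
- tray_handle (a point): middle of the steel bar pull on the tray's front, moves with the tray: a level round bar 10 mm thick, 120 mm long along the case's y axis, 78 mm above the counter, its centre 42 mm in front of the tray's front; free between its two stems, which stand 47 mm either side of the middle
Mind the look-alikes: they are no part of the job. Leave any purple look-alike of the yellow_jar alone.

How it is judged:
By the outcome, as a careful person would: the job done as asked, in the order asked, and still so for the second after the job is handed in, with the robot touching nothing.
It also fails if it takes over 144 s, if anything falls off the work surface, if the arm or the gripper's body presses on something with over 40 N, if the wrist force passes 120 N, or if a joint passes its speed limit or range.

### The arm

A 6-joint arm with a two-finger parallel gripper is mounted at the origin on a cart in front of the work surface, level with it; the furniture and walls round the work are solid. World frame = base frame: x ahead of the robot, y to its left, z up, the work surface at z = 0. Lengths are in m, angles in rad, forces in N, time in s.
With the tool pointing down it reaches from about 0.225 to 0.875 m from the base axis. Payload 3.4 kg.
Tool frame: the origin (TCP) lies at the very end of the fingers, on their centre line; the grasp point (between the pads) lies 19 mm behind it; z points along the fingers, y is the line along which they close (so a half turn about z gives the same grasp; the last joint's range is limited). The gripper opens to 85 mm and grips with 20 to 120 N. Pads are 22 mm wide; open, the fingers measure 114 mm over their backs; the gripper's body (76 mm by 85 mm) begins 54 mm behind the grasp point. The pads swing forward as they close: fully open they stand 13 mm farther back than shut.
Start: joints at [-1.233, 0.276, 1.505, -0, 1.361, -0.121], TCP at [0.255, -0.516, 0.231] pointing down, gripper open.
Joint ranges: [-2.89, 2.89], [-0.75, 2.08], [0.22, 2.7], [-1.18, 4.32], [0.11, 2.71], [-2.7, 2.7]. Speed limits (rad/s): [2.57, 2.57, 3.14, 3.14, 3.14, 3.14].

### API

Orientations are given as a unit quaternion [w, x, y, z].
In Python, from rig import manip, eyes gives the robot as it stands.
- The arm moves only by the tool servo_tool, never from a script. Its argument "series" is text: rows parted by semicolons, each of 7 numbers parted by spaces: the shift along the tool's x, y, z in m, then the turn, a rotation vector about the tool's x, y, z in degrees, then the closure, from 0 (fully open) to 1 (shut). In form: dx dy dz ax ay az fingers; .... A call has 1 to 5 rows; each row is the pose to reach, as a shift and turn from the pose commanded when the call began, along the tool's axes at that moment; what a row does not reach only later rows make up. A row lasts 1/10 s, in which the tool goes at most 50 mm and 8.59 degrees, less where a joint would pass 70% of its speed; a pose out of reach is approached as far as the arm can. A call with a gripper value outside its range is refused whole. The fingers move at their own pace and stop on an object; "squeeze" is the grip in N (left out, the last holds). Time passes only in rows, so rows that repeat a pose let the fingers close. It gives the time, the measured TCP pose, the force, the opening and the grip force at its end, in the units of the state.
- manip.get_state(): the state, without advancing time (a new reading comes with each control period).
- eyes.get_image(name): name is "side" or "top"; returns the picture (384x512x3 uint8, red, green, blue); there is no depth.
- eyes.camera_info(name): a dict with "fx", "fy", "cx", "cy" (pixels), "dist" ([k1, k2, p1, p2, k3] as OpenCV has them; the pictures are not rectified), "eye" and "orientation" of the camera in the world. Camera axes: x right, y down, z forward; pixel columns grow to the right and rows downward; lengths in m; the calibration is good to about 2 mm. A picture is of the moment at which its call begins. camera_info takes no time and is no camera call.
- manip.sign_off(): hands the job in; it is judged then, once.
The state is a dict: "clock": time; "qpos": joint angles; "qd": joint speeds; "effort": joint torques, N m; "position": TCP position; "ee_rot": TCP orientation; "contact_force": force on the tool from outside, world axes, zero at the start; "moment": the same for the moment, N m; "width": finger opening in m; "gripper_force": force on a finger pad.
Only numpy, scipy, OpenCV 4.12 (cv2) and the standard library are available. Lean on these libraries where they do the work, as an engineer would, in place of code of your own. Each camera call takes 0.05 s, during which the arm holds its last target. There are 200 camera calls.

## Working session

There is one attempt and no reset: what is moved stays moved. The work goes in short steps, Python scripts to look and compute and a tool call to move; the robot and the scene stay as the last step left them, time stands still between calls to the robot, and variables do not carry over. Pictures are saved under pics/ and viewed, at most 18 in all, crops included, and the job is handed in when it is done.

Besides the shell and the picture viewer there is one more tool, called as a command line: name --argument value ..., lists and objects as JSON in quotes. servo_tool: Moves the arm, as the interface text tells. Its arguments: {"type":"object","properties":{"series":{"type":"string"},"squeeze":{"type":"number"}},"required":["series"]}

```bash
mkdir -p pics
cat > h.py <<'E'
import numpy as np, cv2
from rig import manip, eyes
from scipy.spatial.transform import Rotation as R
def cam(n):
    c=eyes.camera_info(n); K=np.array([[c['fx'],0,c['cx']],[0,c['fy'],c['cy']],[0,0,1]])
    q=np.array(c['orientation']); return K,np.array(c['dist'],float),np.array(c['eye']),R.from_quat(q[[1,2,3,0]]).as_matrix()
def ray(n,px):
    K,d,e,M=cam(n); u=cv2.undistortPoints(np.array(px,float).reshape(-1,1,2),K,d).reshape(-1,2)
    return e,np.c_[u,np.ones(len(u))]@M.T
def onz(n,px,z):
    e,v=ray(n,px); return e+v*((z-e[2])/v[:,2])[:,None]
def proj(n,P):
    K,d,e,M=cam(n); return cv2.projectPoints((np.array(P,float).reshape(-1,3)-e)@M,np.zeros(3),np.zeros(3),K,d)[0].reshape(-1,2)
def snap(n,f,s=1.5):
    im=eyes.get_image(n)[:,:,::-1].copy(); cv2.imwrite(f'pics/{f}.png',cv2.resize(im,None,fx=s,fy=s)); cv2.imwrite(f'/tmp/{f}.png',im); return im
E
python3 - <<'E'
from h import *
snap('top','t0');snap('side','s0')
for n in('top','side'):
    c=eyes.camera_info(n);print(c)
s=manip.get_state();print(s['position'],s['ee_rot'],s['clock'],s['width'])
E
```

```text
{'fx': 374.1185171437444, 'fy': 374.1185171437444, 'cx': 258.2439030287093, 'cy': 191.49320370250192, 'dist': array([-0.08830042,  0.        ,  0.        ,  0.        ,  0.        ]), 'eye': array([ 0.47580973, -0.03717531,  0.99609073]), 'orientation': array([-0.04609979,  0.71152298, -0.6983353 ,  0.06275086])}
{'fx': 463.6695006566541, 'fy': 463.6695006566541, 'cx': 259.30766999597006, 'cy': 187.88826841352335, 'dist': array([0.0625519, 0.       , 0.       , 0.       , 0.       ]), 'eye': array([-0.37243277, -0.33495291,  0.76253331]), 'orientation': array([-0.3813413 ,  0.70952162, -0.51978148,  0.2845788 ])}
[ 0.25448282 -0.51510267  0.23053943] [-7.94181321e-04  9.73799787e-01  2.27405666e-01 -8.97017269e-05] 0.1 0.08533313037458488
```

View pics/t0.png

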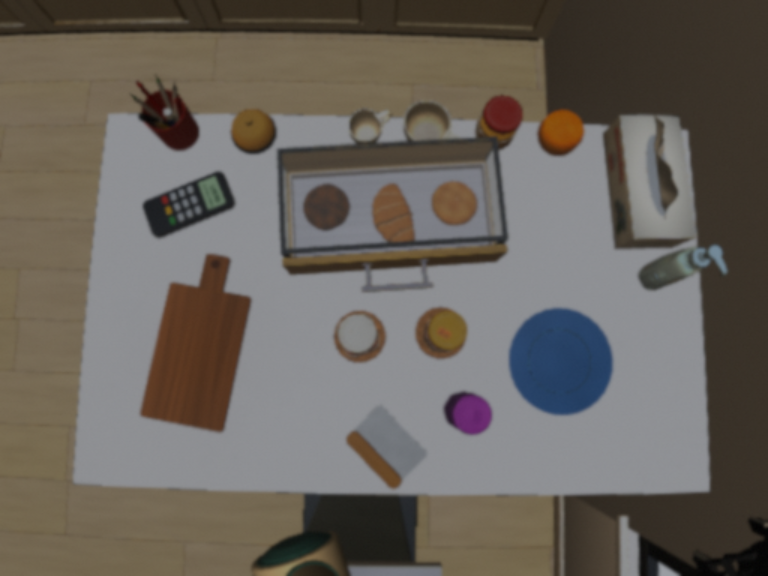

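View pics/s0.png

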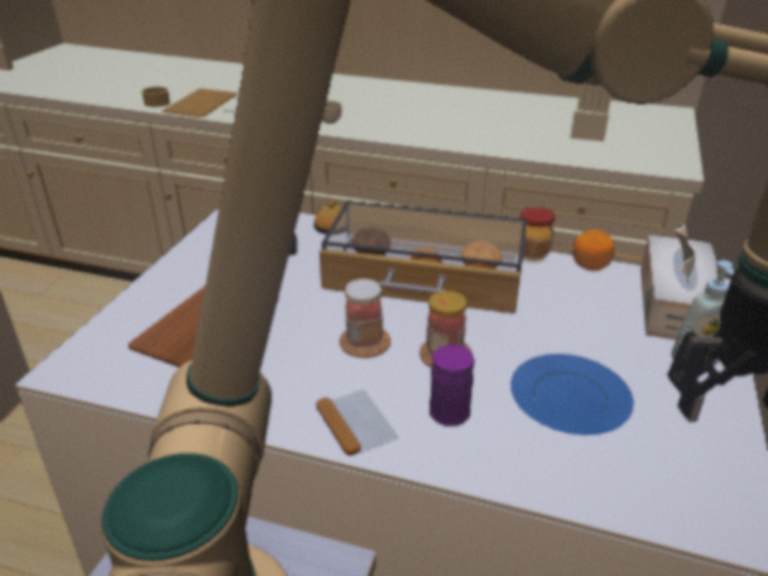

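The top view shows the white lid at about (357,333), yellow lid (445,331), a purple decoy (471,413), plate (561,361), board (195,355), croissant (393,213) between the muffins, and handle bar (397,287), all in 1.5x pixels. I'll measure these next.

Run:
```python
from h import *
im=cv2.imread('/tmp/t0.png'); hsv=cv2.cvtColor(im,cv2.COLOR_BGR2HSV); H,S,V=[hsv[:,:,i].astype(int) for i in range(3)]
for nm,p in dict(white=(357,333),yel=(445,331),yside=(428,322),cork=(338,345),pur=(471,413),plate=(561,340),board=(195,380),cro=(393,213),gm=(454,202),counter=(500,450),handle=(397,287),tab=(215,270),front=(340,262)).items():
    x,y=int(p[0]/1.5),int(p[1]/1.5); print(nm,hsv[y,x])
def blob(m,c,rad=None):
    m=m.astype(np.uint8)
    n,l,st,ce=cv2.connectedComponentsWithStats(m)
    i=l[int(c[1]/1.5),int(c[0]/1.5)]
    if i==0: print('miss'); return None
    cn=max(cv2.findContours((l==i).astype(np.uint8),0,1)[0],key=cv2.contourArea); return cn[:,0,:].astype(float)
def circ(P): # fit
    A=np.c_[2*P[:,:2],np.ones(len(P))]; s=np.linalg.lstsq(A,(P[:,:2]**2).sum(1),rcond=None)[0]; return s[:2],np.sqrt(s[2]+s[0]**2+s[1]**2)
pl=blob((H>95)&(H<125)&(S>130),(561,340)); print('plate z.016',circ(onz('top',pl,.016)))
yl=blob((H>15)&(H<30)&(S>140),(450,325))
if yl is not None: print('yel',circ(onz('top',yl,.115)))
pu=blob((H>130)&(H<170)&(S>100)&(V>100),(471,413))
if pu is not None: print('pur',circ(onz('top',pu,.11)))
bd=blob((H<15)&(S>100),(195,380)); 
r=cv2.minAreaRect(bd.astype(np.float32)); print('board',len(bd),onz('top',cv2.boxPoints(r),.018).round(3).tolist())
print('corners',onz('top',np.array([(170,284),(250,297),(222,431),(141,415)])/1.5,.018).round(3).tolist())
print('white',onz('top',np.array([(357,333),(335,333),(379,333)])/1.5,.115).round(4))
print('yel',onz('top',np.array([(446,331)])/1.5,.115).round(4))
print('casetop corners',onz('top',np.array([(279,150),(499,140),(506,246),(283,254)])/1.5,.113).round(4).tolist())
print('front top edge',onz('top',np.array([(285,262),(506,249)])/1.5,.104).round(4).tolist())
print('handle',onz('top',np.array([(365,289),(431,286)])/1.5,.078).round(4).tolist())
print('cro',onz('top',np.array([(393,213),(383,184),(404,242)])/1.5,.06).round(4).tolist())
print('muf',onz('top',np.array([(326,206),(454,203)])/1.5,.09).round(4).tolist())
c=cv2.resize(im[75:240,85:355],None,fx=2.96,fy=2.96,interpolation=cv2.INTER_CUBIC); cv2.imwrite('pics/c0.png',c)
```

```text
white [105   4 135]
yel [ 13 165 127]
yside [ 14 114 103]
cork [ 12 113  97]
pur [148 157 112]
plate [107 155 102]
board [ 12 162  85]
cro [ 13 132 114]
gm [ 14 130 118]
counter [110  10 147]
handle [116  18 101]
tab [ 11 145  81]
front [ 19 134  97]
plate z.016 (array([ 0.50385291, -0.36695113]), np.float64(0.08910811089254034))
yel (array([ 0.54694762, -0.15052867]), np.float64(0.02918977331653238))
pur (array([ 0.41545936, -0.1929277 ]), np.float64(0.027149597450976073))
board 315 [[0.398, 0.363, 0.018], [0.692, 0.32, 0.018], [0.664, 0.173, 0.018], [0.373, 0.221, 0.018]]
corners [[0.626, 0.326, 0.018], [0.606, 0.182, 0.018], [0.374, 0.219, 0.018], [0.396, 0.362, 0.018]]
white [[ 0.5393 -0.0104  0.115 ]
 [ 0.5386  0.0241  0.115 ]
 [ 0.5399 -0.0449  0.115 ]]
yel [[ 0.545  -0.1505  0.115 ]]
casetop corners [[0.8403, 0.1272, 0.113], [0.8683, -0.241, 0.113], [0.6851, -0.2488, 0.113], [0.6637, 0.1116, 0.113]]
front top edge [[0.6525, 0.1093, 0.104], [0.6822, -0.2509, 0.104]]
handle [[0.6149, -0.0207, 0.078], [0.6222, -0.1301, 0.078]]
cro [[0.7514, -0.0656, 0.06], [0.8034, -0.0474, 0.06], [0.7004, -0.0852, 0.06]]
muf [[0.7521, 0.0475, 0.09], [0.7626, -0.1672, 0.09]]
```

View pics/c0.png

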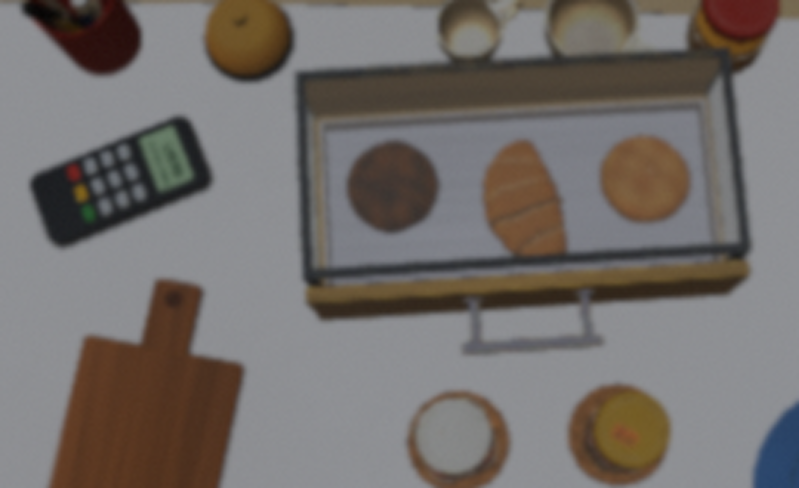

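```bash
cat >> h.py <<'E'
def tri(pt,ps):
    (a,u),(b,v)=[(e,d[0]/np.linalg.norm(d[0])) for e,d in (ray('top',[pt]),ray('side',[ps]))]
    s=np.linalg.lstsq(np.c_[u,-v],b-a,rcond=None)[0]; p,q=a+u*s[0],b+v*s[1]; return ((p+q)/2).round(4),np.linalg.norm(p-q).round(4)
def go(x,y,z,yaw):
    """print shift+turn in tool axes from present pose to a tool-down pose of the given yaw (deg)"""
    s=manip.get_state(); q=np.array(s['ee_rot']); M=R.from_quat(q[[1,2,3,0]])
    G=R.from_matrix([[np.cos(np.radians(yaw)),np.sin(np.radians(yaw)),0],[np.sin(np.radians(yaw)),-np.cos(np.radians(yaw)),0],[0,0,-1]])
    print('shift',M.inv().apply(np.array([x,y,z])-s['position']).round(4),'turn',np.degrees((M.inv()*G).as_rotvec()).round(2),'t',round(s['clock'],2),'F',np.round(s['contact_force'],1),'w',round(s['width'],4))
E
python3 - <<'E'
from h import *
T=lambda x,y:(x/2.96+85,y/2.96+75)
print('white',onz('top',[T(454,436)],.115).round(4),'coaster',onz('top',[T(458,441)],.005).round(4))
print('yel',onz('top',[T(631,430)],.115).round(4),'coaster',onz('top',[T(619,435)],.005).round(4))
S=lambda x,y:(x/1.5,y/1.5)
print(tri(T(454,436),S(364,290)),tri(T(631,430),S(447,300)))
print('handle',tri(T(468,350),S(387,288)),tri(T(598,341),S(443,293)))
go(.5387,-.0095,.2,0)
E
```

```text
white [[ 0.5386 -0.0113  0.115 ]] coaster [[ 0.542  -0.0118  0.005 ]]
yel [[ 0.5459 -0.1525  0.115 ]] coaster [[ 0.55  -0.156  0.005]]
(array([ 0.5388, -0.0117,  0.1143]), np.float64(0.0008)) (array([ 0.5457, -0.1522,  0.1193]), np.float64(0.0006))
handle (array([ 0.6157, -0.0241,  0.0719]), np.float64(0.0084)) (array([ 0.6233, -0.1292,  0.0783]), np.float64(0.0001))
shift [ 0.4787 -0.3274  0.0311] turn [-9.000e-02  1.000e-02  2.629e+01] t 0.1 F [0.  0.9 0.3] w 0.0853
```

servo_tool --series "0.03 -0.02 0 0 0 5 0; 0.08 -0.054 0 0 0 12 0; 0.13 -0.09 0 0 0 19 0; 0.18 -0.122 0 0 0 26.3 0; 0.2 -0.137 0 0 0 26.3 0" --squeeze 40

```text
clock: 0.6
position: [0.3707, -0.3079, 0.231]
ee_rot: [-0.0, 1.0, -0.002, -0.0]
contact_force: [1.0, 0.5, -0.2]
width: 0.0854
gripper_force: 0.0
```

servo_tool --series "0.02 -0.037 0 0 0 0 0; 0.042 -0.075 0 0 0 0 0; 0.065 -0.115 0.01 0 0 0 0; 0.09 -0.155 0.015 0 0 0 0; 0.11 -0.19 0.02 0 0 0 0"

```text
clock: 1.1
position: [0.4809, -0.1176, 0.2108]
ee_rot: [-0.0, 1.0, 0.0, -0.0]
contact_force: [0.1, -1.2, 0.6]
width: 0.0853
gripper_force: 0.0
```

```bash
python3 -c "
from h import *
print(manip.get_state()['position'],manip.get_state()['ee_rot']);go(.539,-.011,.058,0)"
```

```text
[ 0.48092023 -0.11756641  0.21082339] [-1.73889836e-04  9.99999960e-01  2.18362827e-04 -4.15305660e-05]
shift [ 0.0581 -0.1065  0.1529] turn [-0.02  0.    0.03] t 1.1 F [ 0.1 -1.2  0.6] w 0.0853
```

servo_tool --series "0.02 -0.036 0 0 0 0 0; 0.04 -0.072 0 0 0 0 0; 0.058 -0.106 0.01 0 0 0 0; 0.058 -0.106 0.03 0 0 0 0; 0.058 -0.106 0.055 0 0 0 0"

```text
clock: 1.6
position: [0.5393, -0.0124, 0.156]
ee_rot: [0.0, 1.0, 0.001, 0.001]
contact_force: [0.0, -0.1, -0.1]
width: 0.0854
gripper_force: 0.0
```

servo_tool --series "0 0 0.03 0 0 0 0; 0 0 0.06 0 0 0 0; 0 0 0.085 0 0 0 0; 0 0 0.098 0 0 0 0; 0 0 0.098 0 0 0 0"

```text
clock: 2.1
position: [0.5362, -0.0135, 0.0559]
ee_rot: [-0.0, 1.0, -0.0, -0.003]
contact_force: [0.5, -0.2, -0.9]
width: 0.0859
gripper_force: 0.0
```

servo_tool --series "0 0 0 0 0 0 0.5; 0 0 0 0 0 0 0.5; 0 0 0 0 0 0 0.5; 0 0 0 0 0 0 0.5; 0 0 0 0 0 0 0.5"

```text
clock: 2.6
position: [0.5391, -0.013, 0.0596]
ee_rot: [-0.001, 1.0, -0.0, 0.001]
contact_force: [-0.8, 6.3, 6.3]
width: 0.0678
gripper_force: 47.0
```

servo_tool --series "0 0 0 0 0 0 0.6; 0 0 0 0 0 0 0.6; 0 0 -0.01 0 0 0 0.6; 0 0 -0.03 0 0 0 0.6; 0 0 -0.05 0 0 0 0.6"

```text
clock: 3.1
position: [0.5372, -0.0147, 0.1081]
ee_rot: [0.001, 1.0, 0.0, -0.001]
contact_force: [0.7, 0.1, -5.2]
width: 0.0681
gripper_force: 47.7
```

```bash
python3 -c "
from h import *
snap('side','s1');print(manip.get_state()['moment']);go(.559,.263,.15,0)"
```

```text
[-0.00807431 -0.10932438 -0.01747177]
shift [ 0.0195 -0.2779 -0.0389] turn [ 0.15 -0.23  0.02] t 3.15 F [ 0.8 -0.9 -3. ] w 0.068
```

View pics/s1.png

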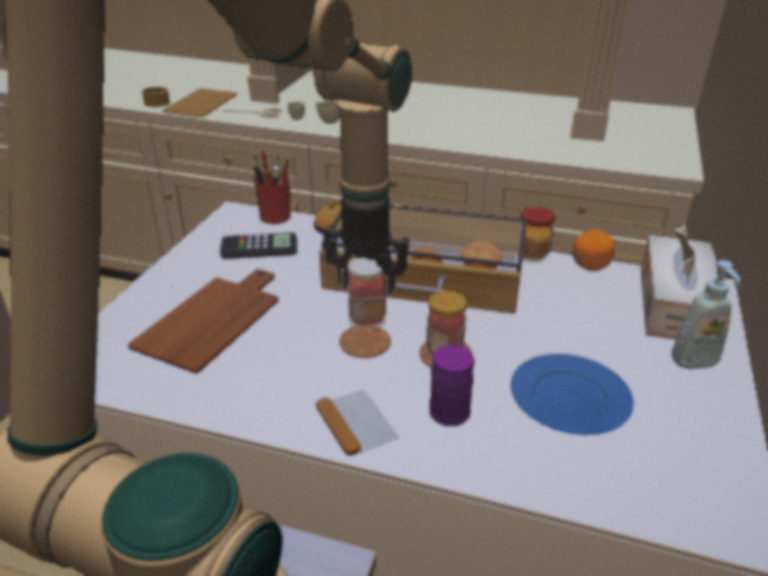

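The white jar is held upright above its empty coaster (365,340).

servo_tool --series "0 -0.015 -0.02 0 0 0 0.6; 0.005 -0.045 -0.037 0 0 0 0.6; 0.008 -0.085 -0.039 0 0 0 0.6; 0.01 -0.125 -0.039 0 0 0 0.6; 0.012 -0.165 -0.039 0 0 0 0.6"

```text
clock: 3.65
position: [0.55, 0.1515, 0.1467]
ee_rot: [0.001, 1.0, -0.0, -0.0]
contact_force: [-0.1, -0.1, -6.1]
width: 0.0678
gripper_force: 48.2
```

servo_tool --series "0.003 -0.04 0 0 0 0 0.6; 0.006 -0.078 0 0 0 0 0.6; 0.008 -0.103 0 0 0 0 0.6; 0.008 -0.113 0.01 0 0 0 0.6; 0.008 -0.113 0.02 0 0 0 0.6"

```text
clock: 4.15
position: [0.5579, 0.2645, 0.1257]
ee_rot: [0.001, 1.0, 0.001, -0.0]
contact_force: [-1.0, 0.5, -5.5]
width: 0.0678
gripper_force: 48.3
```

servo_tool --series "0 0 0.015 0 0 0 0.6; 0 0 0.03 0 0 0 0.6; 0 0 0.04 0 0 0 0.6; 0 0 0.045 0 0 0 0.6; 0 0 0.045 0 0 0 0.6"

```text
clock: 4.65
position: [0.5578, 0.2629, 0.0811]
ee_rot: [0.001, 1.0, -0.001, -0.001]
contact_force: [-0.1, 1.0, -4.8]
width: 0.068
gripper_force: 48.2
```

```bash
python3 -c "
from h import *
go(.559,.263,.072,0)"
```

```text
shift [ 0.0012 -0.0001  0.0091] turn [ 0.07  0.12 -0.07] t 4.65 F [-0.1  1.  -4.8] w 0.068
```

servo_tool --series "0 0 0.003 0 0 0 0.6; 0 0 0.006 0 0 0 0.6; 0 0 0.008 0 0 0 0.6; 0 0 0.008 0 0 0 0.6; 0 0 0.009 0 0 0 0.6"

```text
clock: 5.15
position: [0.5585, 0.2643, 0.0735]
ee_rot: [-0.0, 1.0, -0.0, 0.0]
contact_force: [-0.2, -0.5, -4.6]
width: 0.0682
gripper_force: 48.2
```

servo_tool --series "0 0 0.001 0 0 0 0.6; 0 0 0.002 0 0 0 0.6; 0 0 0.002 0 0 0 0.6"

```text
clock: 5.45
position: [0.5584, 0.2643, 0.0726]
ee_rot: [-0.0, 1.0, -0.0, 0.0]
contact_force: [-3.0, 0.9, 4.7]
width: 0.0681
gripper_force: 49.1
```

servo_tool --series "0 0 0 0 0 0 0.3; 0 0 0 0 0 0 0; 0 0 0 0 0 0 0; 0 0 0 0 0 0 0; 0 0 -0.02 0 0 0 0"

```text
clock: 5.95
position: [0.5566, 0.2634, 0.0888]
ee_rot: [0.001, 1.0, -0.0, -0.003]
contact_force: [-0.2, 0.1, 0.3]
width: 0.0853
gripper_force: 0.0
```

servo_tool --series "0 0 -0.03 0 0 0 0; 0 0 -0.06 0 0 0 0; 0 0.02 -0.08 0 0 0 0; 0 0.06 -0.085 0 0 0 0; 0 0.105 -0.085 0 0 0 0"

```text
clock: 6.45
position: [0.5596, 0.1592, 0.1778]
ee_rot: [-0.0, 1.0, 0.001, 0.002]
contact_force: [1.0, 0.4, -0.7]
width: 0.0854
gripper_force: 0.0
```

servo_tool --series "0 0.045 0 0 0 0 0; 0 0.09 0 0 0 0 0; 0 0.135 0 0 0 0 0; 0 0.18 0 0 0 0 0; -0.01 0.22 0 0 0 0 0"

```text
clock: 6.95
position: [0.5494, -0.0634, 0.1763]
ee_rot: [0.0, 1.0, -0.0, 0.001]
contact_force: [1.4, -0.8, -0.3]
width: 0.0854
gripper_force: 0.0
```

```bash
python3 -c "
from h import *
snap('side','s2');go(.547,-.152,.058,0)"
```

```text
shift [0.0003 0.082  0.1188] turn [ 0.4   0.06 -0.19] t 7.0 F [-2.1 -4.6 -0.3] w 0.0851
```

View pics/s2.png

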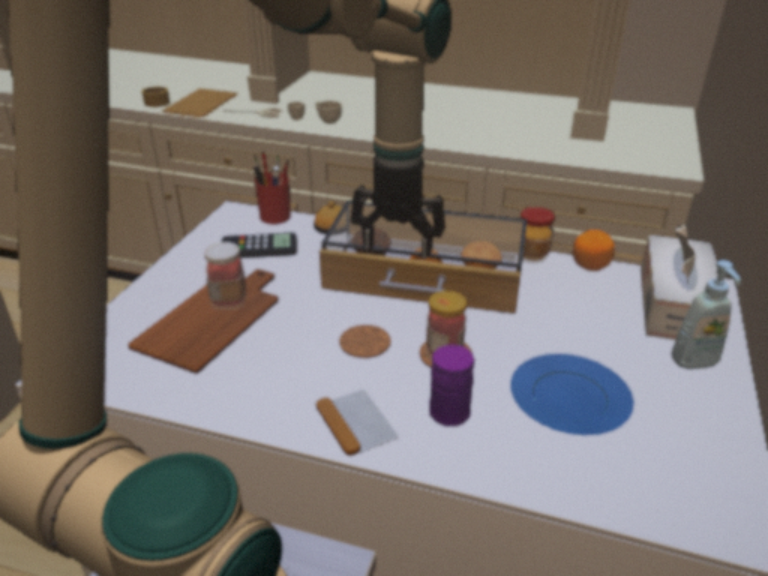

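White jar stands on the board (225,275). On to the yellow jar.

servo_tool --series "0 0.03 0 0 0 0 0; 0 0.06 0 0 0 0 0; 0 0.088 0 0 0 0 0; 0 0.088 0.02 0 0 0 0; 0 0.088 0.03 0 0 0 0"

```text
clock: 7.5
position: [0.5477, -0.1494, 0.1451]
ee_rot: [-0.0, 1.0, -0.001, -0.001]
contact_force: [0.7, 1.0, -0.2]
width: 0.0855
gripper_force: 0.0
```

```bash
python3 -c "
from h import *
go(.547,-.152,.058,0)"
```

```text
shift [-0.0006  0.0027  0.0871] turn [-0.03  0.07 -0.11] t 7.5 F [ 0.7  1.  -0.2] w 0.0855
```

servo_tool --series "0 0.002 0.02 0 0 0 0; 0 0.002 0.045 0 0 0 0; 0 0.002 0.068 0 0 0 0; 0 0.002 0.083 0 0 0 0; 0 0.002 0.087 0 0 0 0"

```text
clock: 8.0
position: [0.5468, -0.1494, 0.0572]
ee_rot: [-0.001, 1.0, 0.0, -0.002]
contact_force: [-0.4, -0.5, -0.0]
width: 0.0852
gripper_force: 0.0
```

servo_tool --series "0 0 0 0 0 0 0.3; 0 0 0 0 0 0 0.6; 0 0 0 0 0 0 0.6; 0 0 0 0 0 0 0.6; 0 0 0 0 0 0 0.6"

```text
clock: 8.5
position: [0.5491, -0.1511, 0.0603]
ee_rot: [0.0, 1.0, -0.0, 0.001]
contact_force: [0.7, 0.1, 2.3]
width: 0.0622
gripper_force: 43.8
```

servo_tool --series "0 0 0 0 0 0 0.6; 0 0 -0.005 0 0 0 0.6; 0 0 -0.02 0 0 0 0.6; 0 0 -0.045 0 0 0 0.6; 0 0 -0.065 0 0 0 0.6"

```text
clock: 9.0
position: [0.5473, -0.1504, 0.1242]
ee_rot: [-0.0, 1.0, -0.0, -0.001]
contact_force: [-0.1, 0.2, -3.4]
width: 0.0623
gripper_force: 43.9
```

```bash
python3 -c "
from h import *
go(.441,.281,.15,0)"
```

```text
shift [-0.1064 -0.4314 -0.0251] turn [-0.06  0.14 -0.02] t 9.0 F [-0.1  0.2 -3.4] w 0.0623
```

servo_tool --series "-0.015 -0.01 -0.015 0 0 0 0.6; -0.03 -0.04 -0.025 0 0 0 0.6; -0.045 -0.08 -0.025 0 0 0 0.6; -0.06 -0.12 -0.025 0 0 0 0.6; -0.075 -0.16 -0.025 0 0 0 0.6"

```text
clock: 9.5
position: [0.4713, 0.0106, 0.1486]
ee_rot: [-0.0, 1.0, -0.001, -0.001]
contact_force: [0.4, 0.5, -5.2]
width: 0.0626
gripper_force: 44.0
```

servo_tool --series "-0.015 -0.04 0 0 0 0 0.6; -0.03 -0.08 0 0 0 0 0.6; -0.031 -0.12 0 0 0 0 0.6; -0.031 -0.16 0 0 0 0 0.6; -0.031 -0.2 0 0 0 0 0.6"

```text
clock: 10.0
position: [0.4408, 0.2105, 0.1487]
ee_rot: [0.0, 1.0, -0.0, -0.001]
contact_force: [1.4, -1.0, -3.3]
width: 0.0622
gripper_force: 44.1
```

servo_tool --series "0 -0.03 0 0 0 0 0.6; 0 -0.055 0 0 0 0 0.6; 0 -0.068 0 0 0 0 0.6; 0 -0.071 0.01 0 0 0 0.6; 0 -0.071 0.025 0 0 0 0.6"

```text
clock: 10.5
position: [0.4425, 0.2799, 0.1238]
ee_rot: [0.0, 1.0, 0.0, 0.0]
contact_force: [-0.3, -0.4, -4.4]
width: 0.0625
gripper_force: 44.1
```

```bash
python3 -c "
from h import *
snap('side','s3');go(.441,.281,.0725,0)"
```

```text
shift [ 0.0009 -0.0028  0.0483] turn [ 0.2   0.29 -0.01] t 10.55 F [-0.8 -0.8 -5.9] w 0.0624
```

View pics/s3.png

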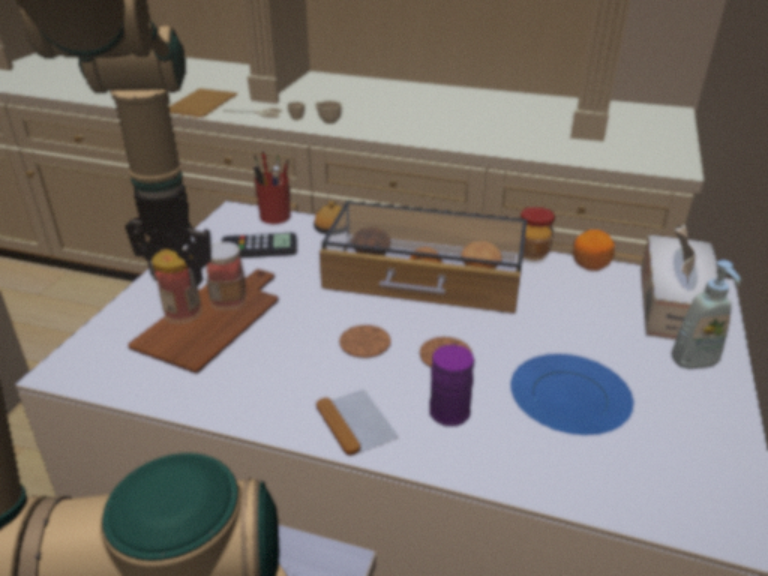

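Yellow jar hangs over the board at (178,285), clear of the white jar. Lowering it.

servo_tool --series "0 -0.001 0.015 0 0 0 0.6; 0 -0.001 0.03 0 0 0 0.6; 0 -0.001 0.042 0 0 0 0.6; 0 -0.001 0.046 0 0 0 0.6; 0 -0.001 0.048 0 0 0 0.6"

```text
clock: 11.05
position: [0.4421, 0.2805, 0.0757]
ee_rot: [0.0, 1.0, -0.0, -0.001]
contact_force: [0.5, 0.8, -3.4]
width: 0.0623
gripper_force: 44.2
```

servo_tool --series "0 0 0.001 0 0 0 0.6; 0 0 0.002 0 0 0 0.6; 0 0 0.002 0 0 0 0.6"

```text
clock: 11.35
position: [0.4427, 0.2813, 0.0747]
ee_rot: [-0.0, 1.0, -0.0, 0.0]
contact_force: [-0.3, 0.1, -3.9]
width: 0.0624
gripper_force: 44.2
```

servo_tool --series "0 0 0.001 0 0 0 0.6; 0 0 0.002 0 0 0 0.6; 0 0 0.002 0 0 0 0.6"

```text
clock: 11.65
position: [0.4426, 0.2814, 0.0733]
ee_rot: [-0.0, 1.0, -0.0, 0.0]
contact_force: [-1.7, -1.7, 5.0]
width: 0.0625
gripper_force: 44.8
```

servo_tool --series "0 0 0 0 0 0 0.3; 0 0 0 0 0 0 0; 0 0 0 0 0 0 0; 0 0 0 0 0 0 0; 0 0 -0.02 0 0 0 0"

```text
clock: 12.15
position: [0.4406, 0.2804, 0.0902]
ee_rot: [0.001, 1.0, -0.0, -0.003]
contact_force: [0.1, -0.7, 0.1]
width: 0.0855
gripper_force: 0.0
```

servo_tool --series "0 0 -0.03 0 0 0 0; 0 0 -0.065 0 0 0 0; 0 0.02 -0.085 0 0 0 0; 0 0.06 -0.09 0 0 0 0; 0 0.1 -0.09 0 0 0 0"

```text
clock: 12.65
position: [0.4433, 0.1808, 0.1836]
ee_rot: [-0.0, 1.0, 0.001, 0.002]
contact_force: [0.4, -0.4, -0.2]
width: 0.0857
gripper_force: 0.0
```

servo_tool --series "0.02 0.035 0 0 0 -8 0.65; 0.04 0.07 0 0 0 -16 0.65; 0.06 0.105 0 0 0 -24 0.65; 0.085 0.145 0 0 0 -32 0.65; 0.11 0.18 0 0 0 -40 0.65"

```text
clock: 13.15
position: [0.5531, -0.0008, 0.1823]
ee_rot: [0.0, 0.939, 0.344, 0.0]
contact_force: [0.2, 0.2, 0.2]
width: 0.0301
gripper_force: 0.0
```

servo_tool --series "0 0 0 0 0 -8 0.65; 0 0 0 0 0 -16 0.65; 0 0 0 0 0 -24 0.65; 0 0 0 0 0 -32 0.65; 0 0 0 0 0 -40 0.65"

```text
clock: 13.65
position: [0.5524, 0.0011, 0.182]
ee_rot: [-0.0, 0.764, 0.645, -0.0]
contact_force: [1.4, -0.2, 0.4]
width: 0.0298
gripper_force: 0.0
```

Run:
```python
from h import *
im=snap('top','t1');snap('side','s4');go(.6185,-.0755,.059,94)
```

```text
shift [-0.0639  0.0785  0.1231] turn [-1.000e-02  0.000e+00 -1.403e+01] t 13.75 F [0.5 1.  0.4] w 0.0301
```

View pics/s4.png

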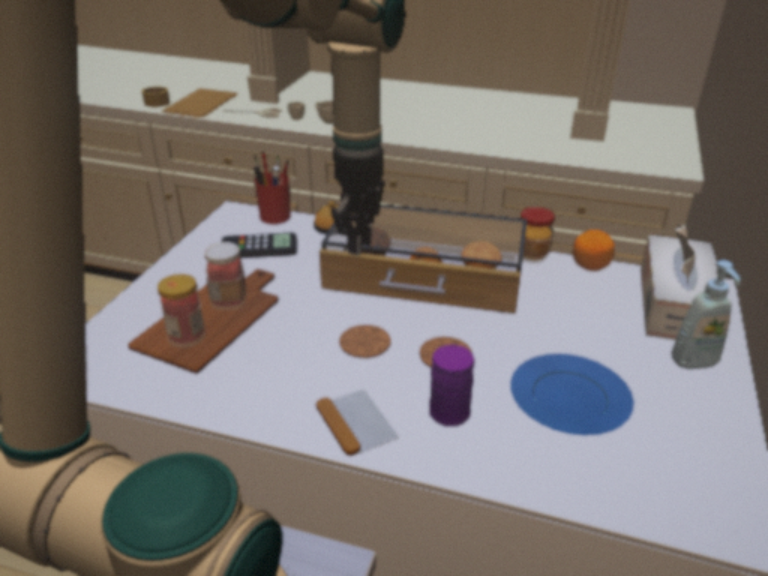

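Both jars stand on the board (182,308) and (225,275). The handle is at (415,284), with its path clear.

servo_tool --series "-0.02 0.025 0 0 0 -5 0.65; -0.04 0.05 0 0 0 -10 0.65; -0.064 0.0785 0 0 0 -14 0.65; -0.064 0.0785 0.02 0 0 -14 0.65; -0.064 0.0785 0.03 0 0 -14 0.65"

```text
clock: 14.25
position: [0.6182, -0.0762, 0.1505]
ee_rot: [-0.001, 0.684, 0.73, -0.001]
contact_force: [-0.8, -0.5, 0.3]
width: 0.0297
gripper_force: 0.0
```

```bash
python3 -c "
from h import *
snap('top','t2');go(.6185,-.0755,.059,94)"
```

```text
shift [-0.0006  0.0024  0.0899] turn [-0.33 -0.11 -0.18] t 14.3 F [-0.6  0.4 -0.5] w 0.0295
```

View pics/t2.png

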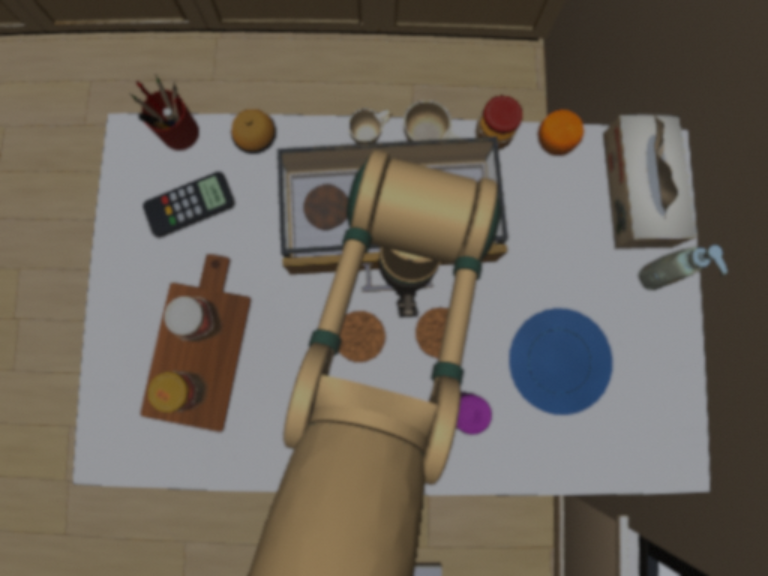

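Jars are on the board at (185,318) and (168,391), and the gripper straddles the bar position. Descending.

servo_tool --series "0 0.001 0.02 0 0 0 0.65; 0 0.001 0.045 0 0 0 0.65; 0 0.001 0.07 0 0 0 0.65; 0 0.001 0.086 0 0 0 0.65; 0 0.001 0.09 0 0 0 0.65"

```text
clock: 14.8
position: [0.6174, -0.0742, 0.0605]
ee_rot: [-0.002, 0.682, 0.731, -0.001]
contact_force: [-0.3, 0.5, -0.2]
width: 0.03
gripper_force: 0.0
```

servo_tool --series "0 0 0 0 0 0 0.8; 0 0 0 0 0 0 1; 0 0 0 0 0 0 1; 0 0 0 0 0 0 1; 0 0 0 0 0 0 1"

```text
clock: 15.3
position: [0.6199, -0.0751, 0.0632]
ee_rot: [0.0, 0.682, 0.731, 0.001]
contact_force: [-0.1, 2.8, 1.3]
width: 0.0085
gripper_force: 39.2
```

servo_tool --series "0 -0.005 0 0 0 0 1; 0 -0.015 0 0 0 0 1; 0 -0.03 0 0 0 0 1; 0 -0.045 0 0 0 0 1; 0 -0.06 0 0 0 0 1"

```text
clock: 15.8
position: [0.5594, -0.0804, 0.0631]
ee_rot: [0.001, 0.682, 0.731, 0.0]
contact_force: [1.6, -0.2, 2.1]
width: 0.0088
gripper_force: 39.5
```

servo_tool --series "0 -0.015 0 0 0 0 1; 0 -0.03 0 0 0 0 1; 0 -0.045 0 0 0 0 1; 0 -0.06 0 0 0 0 1; 0 -0.07 0 0 0 0 1"

```text
clock: 16.3
position: [0.4892, -0.0865, 0.0631]
ee_rot: [0.002, 0.682, 0.732, -0.001]
contact_force: [1.6, -6.2, 1.9]
width: 0.0083
gripper_force: 39.4
```

servo_tool --series "0 -0.01 0 0 0 0 1; 0 -0.017 0 0 0 0 1; 0 -0.021 0 0 0 0 1; 0 -0.023 0 0 0 0 1; 0 -0.023 0 0 0 0 1"

```text
clock: 16.8
position: [0.4672, -0.0884, 0.0631]
ee_rot: [0.002, 0.682, 0.732, -0.001]
contact_force: [-0.0, -6.0, 3.2]
width: 0.0084
gripper_force: 39.6
```

servo_tool --series "0 0 0 0 0 0 0.65; 0 0 0 0 0 0 0.65; 0 0 0 0 0 0 0.65; 0 0 -0.02 0 0 0 0.65; 0 0 -0.05 0 0 0 0.65"

```text
clock: 17.3
position: [0.4647, -0.0851, 0.111]
ee_rot: [-0.003, 0.682, 0.731, -0.001]
contact_force: [0.9, 0.2, 1.1]
width: 0.0294
gripper_force: 0.0
```

servo_tool --series "0 0 -0.04 0 0 0 0.65; 0 0 -0.08 0 0 0 0.65; -0.04 -0.01 -0.09 0 0 0 0.3; -0.08 -0.02 -0.09 0 0 0 0; -0.125 -0.03 -0.09 0 0 0 0"

```text
clock: 17.8
position: [0.4453, -0.213, 0.203]
ee_rot: [0.0, 0.681, 0.732, 0.0]
contact_force: [0.5, 0.1, -0.3]
width: 0.0723
gripper_force: 0.0
```

servo_tool --series "-0.045 -0.01 0 0 0 8 0; -0.09 -0.02 0 0 0 16 0; -0.135 -0.03 0 0 0 24 0; -0.18 -0.04 0 0 0 32 0; -0.2 -0.045 0 0 0 40 0"

```text
clock: 18.3
position: [0.4136, -0.4191, 0.2016]
ee_rot: [0.0, 0.893, 0.45, -0.0]
contact_force: [-0.7, -0.4, -0.6]
width: 0.0852
gripper_force: 0.0
```

Run:
```python
from h import *
im=snap('top','t3',1);snap('side','s5',1)
cv2.imwrite('pics/c3.png',cv2.resize(im[80:260,170:350],None,fx=3.3,fy=3.3,interpolation=cv2.INTER_CUBIC))
s=manip.get_state();print(s['position'],s['width'],s['clock'])
```

```text
[ 0.4137544  -0.41822321  0.20128532] 0.08516408371701416 18.4
```

View pics/c3.png

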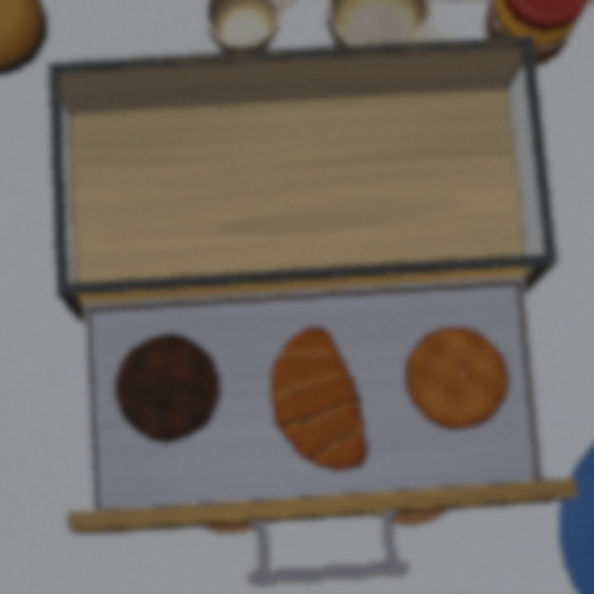

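View pics/s5.png

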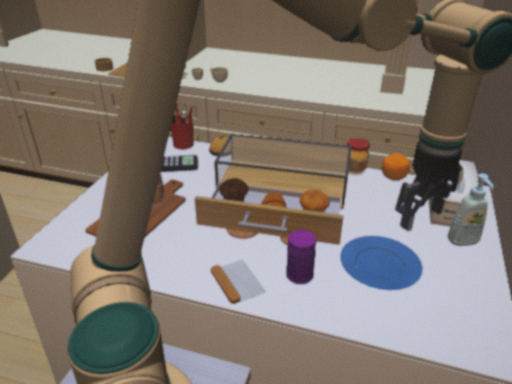

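The tray is out. The croissant at crop (320,398) is fully visible between the muffins, with about 50 px of clearance each side.

Run:
```python
from h import *
im=cv2.imread('/tmp/t3.png'); hsv=cv2.cvtColor(im,cv2.COLOR_BGR2HSV); m=((hsv[:,:,1]>80)).astype(np.uint8)
n,l,st,ce=cv2.connectedComponentsWithStats(m)
def fit(px,z):
    i=l[int(px[1]/3.3+80),int(px[0]/3.3+170)]
    c=max(cv2.findContours((l==i).astype(np.uint8),0,1)[0],key=cv2.contourArea)[:,0,:]
    P=onz('top',c,z)[:,:2]; return P,cv2.minAreaRect((P*1000).astype(np.float32)),st[i]
P,r,s=fit((320,398),.045); print('cro',r,s)
th=[];
c=np.array(r[0])/1000
b=cv2.boxPoints(r); e=[b[1]-b[0],b[2]-b[1]]; L=max(e,key=np.linalg.norm); L=L*np.sign(L[0]); a=np.arctan2(L[1],L[0]); print('yaw',np.degrees(a))
u=np.array([np.cos(a),np.sin(a)]);v=np.array([-u[1],u[0]])
Q=(P-c)@np.c_[u,v]
for lo in np.arange(-.06,.06,.02):
    k=Q[(Q[:,0]>=lo)&(Q[:,0]<lo+.02)]; print(lo.round(2),k[:,1].min().round(4),k[:,1].max().round(4))
for p in((168,387),(457,378)):
    P,r,s=fit(p,.09);print('muf',r,s)
K=lambda x,y:(x/3.3+170,y/3.3+80)
print('handle',onz('top',[K(252,577),K(407,569)],.078).round(4).tolist(),'front top edge',onz('top',[K(70,522),K(578,489)],.104).round(4).tolist())
print('case front top',onz('top',[K(62,294),K(550,262)],.113).round(4).tolist())
```

```text
cro ((596.6962280273438, -77.00625610351562), (110.94149780273438, 65.69337463378906), 27.02996826171875) [252 179  29  43 872]
yaw 27.029966
-0.06 -0.0202 0.0188
-0.04 -0.0259 0.0292
-0.02 -0.0317 0.0328
0.0 -0.0328 0.0328
0.02 -0.0328 0.0273
0.04 -0.0328 0.0147
muf ((602.0352783203125, 35.233116149902344), (69.77528381347656, 67.34907531738281), 46.00579071044922) [206 183  29  29 644]
muf ((613.2980346679688, -180.04444885253906), (72.96430969238281, 71.1274185180664), 45.51750183105469) [293 179  31  31 720]
handle [[0.4626, -0.0315, 0.078], [0.4702, -0.1457, 0.078]] front top edge [[0.4995, 0.0997, 0.104], [0.5296, -0.2676, 0.104]]
case front top [[0.6643, 0.1114, 0.113], [0.6966, -0.2474, 0.113]]
```

```bash
python3 -c "
from h import *
go(.597,-.076,.2,21)"
```

```text
shift [ 0.3843 -0.0547  0.0012] turn [-3.000e-02  4.000e-02  3.273e+01] t 18.4 F [ 0.2 -0.3 -0. ] w 0.0852
```

servo_tool --series "0.03 -0.004 0 0 0 8 0; 0.07 -0.01 0 0 0 16 0; 0.115 -0.016 0 0 0 24 0; 0.16 -0.023 0 0 0 32.7 0; 0.2 -0.028 0 0 0 32.7 0"

```text
clock: 18.9
position: [0.5095, -0.2337, 0.2021]
ee_rot: [-0.001, 0.983, 0.185, -0.0]
contact_force: [0.5, -0.4, 0.7]
width: 0.0853
gripper_force: 0.0
```

```bash
python3 -c "
from h import *
go(.597,-.076,.15,21)"
```

```text
shift [ 0.1389 -0.115   0.0523] turn [-0.11  0.01  0.3 ] t 18.9 F [ 0.5 -0.4  0.7] w 0.0853
```

servo_tool --series "0.035 -0.03 0 0 0 0 0; 0.07 -0.06 0 0 0 0.3 0; 0.11 -0.09 0.01 0 0 0.3 0; 0.139 -0.115 0.03 0 0 0.3 0; 0.139 -0.115 0.052 0 0 0.3 0"

```text
clock: 19.4
position: [0.599, -0.0733, 0.1501]
ee_rot: [-0.001, 0.983, 0.186, 0.001]
contact_force: [-0.5, -0.5, 0.5]
width: 0.0856
gripper_force: 0.0
```

servo_tool --series "0 0 0 0 0 0 0; 0 0 0 0 0 0 0"

```text
clock: 19.6
position: [0.5964, -0.0788, 0.1502]
ee_rot: [-0.0, 0.983, 0.183, -0.001]
contact_force: [-0.6, -0.1, -0.2]
width: 0.0857
gripper_force: 0.0
```

Run:
```python
from h import *
im=snap('side','s6',1);go(.597,-.076,.032,21)
cv2.imwrite('pics/c6.png',cv2.resize(im[130:270,180:360],None,fx=4,fy=4,interpolation=cv2.INTER_CUBIC))
```

```text
shift [ 0.0011 -0.0034  0.119 ] turn [ 0.02 -0.01  0.03] t 19.65 F [ 0.7 -0.5 -0.6] w 0.0853
```

View pics/c6.png

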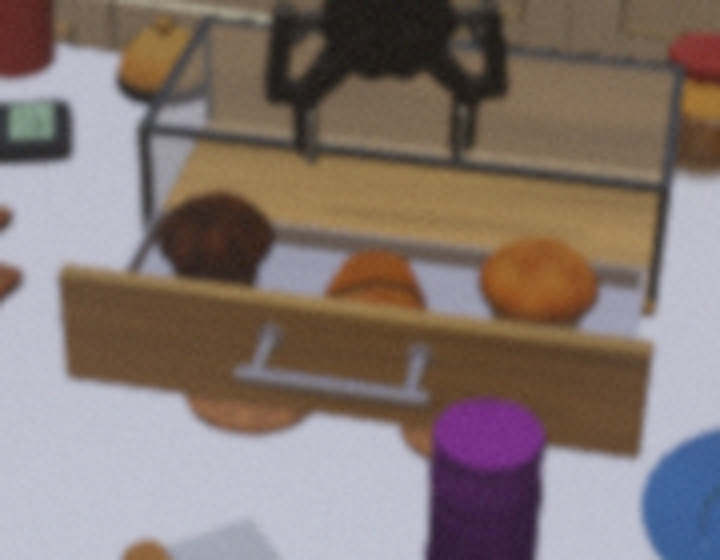

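Run:
```python
from h import *
s=manip.get_state(); p=np.array(s['position']);a=np.radians(21.1);u=np.array([np.cos(a),np.sin(a),0]);v=np.array([np.sin(a),-np.cos(a),0])
print(p)
px=[(308,160),(460,160),(297,140),(475,130),(268,95),(508,85),(300,105),(480,95),(480,10),(270,95),(425,70),(335,70)]
e,d=ray('side',[(x/4+180,y/4+130) for x,y in px])
for q,dd in zip(px,d):
    P=e+dd*((p-e)@u/(dd@u)); print(q,'lateral',((P-p)@v).round(4),'dz above TCP',(P[2]-p[2]).round(4))
```

```text
[ 0.59710252 -0.07951953  0.15103206]
(308, 160) lateral -0.0462 dz above TCP 0.0123
(460, 160) lateral 0.0499 dz above TCP 0.0092
(297, 140) lateral -0.0532 dz above TCP 0.027
(475, 130) lateral 0.0583 dz above TCP 0.0307
(268, 95) lateral -0.071 dz above TCP 0.0595
(508, 85) lateral 0.077 dz above TCP 0.0621
(300, 105) lateral -0.0513 dz above TCP 0.0519
(480, 95) lateral 0.06 dz above TCP 0.0556
(480, 10) lateral 0.0567 dz above TCP 0.1138
(270, 95) lateral -0.0698 dz above TCP 0.0594
(425, 70) lateral 0.0251 dz above TCP 0.074
(335, 70) lateral -0.03 dz above TCP 0.0756
```

The fingers sit symmetric over the croissant. Their knuckles reach ±75 mm, so I'll turn to yaw 29 and narrow the opening slightly to clear the golden muffin.

```bash
python3 -c "
from h import *
go(.600,-.074,.032,29)"
```

```text
shift [ 0.0047 -0.0041  0.119 ] turn [ 0.02 -0.01 -7.97] t 19.65 F [ 0.7 -0.5 -0.6] w 0.0853
```

servo_tool --series "0.005 -0.004 0 0 0 -8 0.07; 0.005 -0.004 0.02 0 0 -8 0.07; 0.005 -0.004 0.035 0 0 -8 0.07; 0.005 -0.004 0.045 0 0 -8 0.07; 0.005 -0.004 0.045 0 0 -8 0.07" --squeeze 25

```text
clock: 20.15
position: [0.5998, -0.0747, 0.105]
ee_rot: [-0.0, 0.968, 0.25, -0.001]
contact_force: [-0.5, 0.1, -0.1]
width: 0.0792
gripper_force: 0.0
```

```bash
python3 -c "
from h import *
go(.600,-.074,.032,29)"
```

```text
shift [ 0.0005 -0.0004  0.073 ] turn [-0.05  0.06 -0.07] t 20.15 F [-0.5  0.1 -0.1] w 0.0792
```

servo_tool --series "0 0 0.012 0 0 0 0.07; 0 0 0.024 0 0 0 0.07; 0 0 0.036 0 0 0 0.07; 0 0 0.046 0 0 0 0.07; 0 0 0.054 0 0 0 0.07"

```text
clock: 20.65
position: [0.6001, -0.074, 0.05]
ee_rot: [-0.0, 0.968, 0.25, -0.001]
contact_force: [-0.3, 0.4, 0.3]
width: 0.0796
gripper_force: 0.0
```

servo_tool --series "0 0 0.008 0 0 0 0.07; 0 0 0.014 0 0 0 0.07; 0 0 0.019 0 0 0 0.07; 0 0 0.019 0 0 0 0.07"

```text
clock: 21.05
position: [0.6002, -0.074, 0.0316]
ee_rot: [-0.0, 0.968, 0.25, -0.001]
contact_force: [-0.1, 0.3, 0.0]
width: 0.0795
gripper_force: 0.0
```

servo_tool --series "0 0 0 0 0 0 0.15; 0 0 0 0 0 0 0.25; 0 0 0 0 0 0 0.4; 0 0 0 0 0 0 0.5; 0 0 0 0 0 0 0.5"

```text
clock: 21.55
position: [0.6013, -0.0741, 0.0331]
ee_rot: [0.0, 0.968, 0.25, 0.001]
contact_force: [-0.9, 1.1, 5.4]
width: 0.069
gripper_force: 28.5
```

servo_tool --series "0 0 0 0 0 0 0.5; 0 0 -0.005 0 0 0 0.5; 0 0 -0.015 0 0 0 0.5; 0 0 -0.03 0 0 0 0.5; 0 0 -0.05 0 0 0 0.5"

```text
clock: 22.05
position: [0.5997, -0.0741, 0.0822]
ee_rot: [-0.0, 0.968, 0.25, -0.001]
contact_force: [0.5, -1.1, -0.3]
width: 0.0686
gripper_force: 28.5
```

servo_tool --series "0 0 -0.03 0 0 0 0.5; 0 0 -0.06 0 0 0 0.5; 0 0 -0.08 0 0 0 0.5; 0 0 -0.09 0 0 0 0.5; 0 0 -0.09 0 0 0 0.5"

```text
clock: 22.55
position: [0.6013, -0.0743, 0.1739]
ee_rot: [0.001, 0.968, 0.25, 0.001]
contact_force: [0.7, 0.1, -1.4]
width: 0.069
gripper_force: 28.6
```

Run:
```python
from h import *
im=snap('side','s7',1);go(.504,-.367,.17,29)
cv2.imwrite('pics/c7.png',cv2.resize(im[90:270,180:420],None,fx=3,fy=3,interpolation=cv2.INTER_CUBIC))
```

```text
shift [-0.2263  0.2095  0.0024] turn [ 0.02 -0.01 -0.01] t 22.6 F [-0.8 -0.2 -0.6] w 0.069
```

View pics/c7.png

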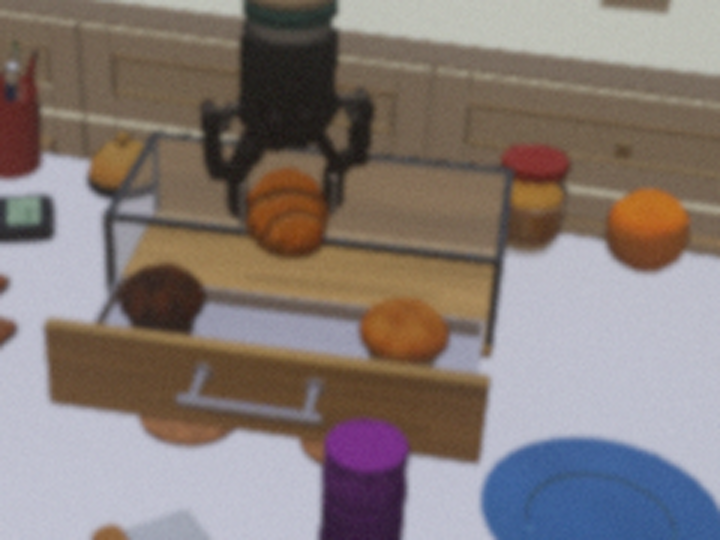

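The croissant is held and both muffins still stand on the tray at (160,300) and (405,330). Next, to the plate.

servo_tool --series "-0.02 0.019 0 0 0 0 0.5; -0.048 0.045 0 0 0 0 0.5; -0.078 0.073 0 0 0 0 0.5; -0.108 0.101 0 0 0 0 0.5; -0.138 0.129 0 0 0 0 0.5"

```text
clock: 23.1
position: [0.5408, -0.2546, 0.1703]
ee_rot: [-0.001, 0.968, 0.25, -0.001]
contact_force: [0.2, 0.2, -0.4]
width: 0.0688
gripper_force: 28.6
```

servo_tool --series "-0.03 0.028 0 0 0 0 0.5; -0.058 0.055 0 0 0 0 0.5; -0.078 0.074 0.01 0 0 0 0.5; -0.085 0.08 0.03 0 0 0 0.5; -0.085 0.08 0.05 0 0 0 0.5"

```text
clock: 23.6
position: [0.5053, -0.3666, 0.12]
ee_rot: [-0.001, 0.969, 0.249, -0.001]
contact_force: [0.1, 1.0, -1.3]
width: 0.0689
gripper_force: 28.6
```

servo_tool --series "0 0 0.02 0 0 0 0.5; 0 0 0.04 0 0 0 0.5; 0 0 0.05 0 0 0 0.5; 0 0 0.05 0 0 0 0.5"

```text
clock: 24.0
position: [0.5052, -0.3637, 0.0695]
ee_rot: [-0.002, 0.968, 0.25, -0.002]
contact_force: [-0.2, -0.8, 0.3]
width: 0.0688
gripper_force: 28.6
```

Run:
```python
from h import *
im=snap('side','s8',1);go(.507,-.365,.0115,29)
cv2.imwrite('pics/c8.png',cv2.resize(im[150:310,310:470],None,fx=3.5,fy=3.5,interpolation=cv2.INTER_CUBIC))
```

```text
shift [0.0005 0.0011 0.0595] turn [-0.16  0.06 -0.01] t 24.05 F [-0.  -1.  -0.6] w 0.0689
```

View pics/c8.png

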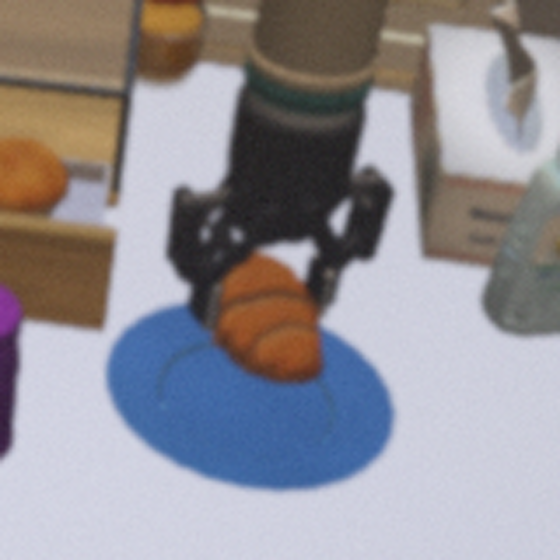

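servo_tool --series "0 0 0.015 0 0 0 0.5; 0 0 0.03 0 0 0 0.5; 0 0 0.044 0 0 0 0.5; 0 0 0.052 0 0 0 0.5; 0 0 0.056 0 0 0 0.5"

```text
clock: 24.55
position: [0.5067, -0.3648, 0.0158]
ee_rot: [-0.0, 0.968, 0.25, -0.0]
contact_force: [0.4, -0.3, 0.2]
width: 0.0687
gripper_force: 28.6
```

servo_tool --series "0 0 0.001 0 0 0 0.5; 0 0 0.002 0 0 0 0.5; 0 0 0.002 0 0 0 0.5"

```text
clock: 24.85
position: [0.5071, -0.3653, 0.0148]
ee_rot: [0.0, 0.968, 0.25, 0.0]
contact_force: [0.3, 0.6, -0.4]
width: 0.0692
gripper_force: 28.6
```

servo_tool --series "0 0 0.001 0 0 0 0.5; 0 0 0.002 0 0 0 0.5; 0 0 0.002 0 0 0 0.5"

```text
clock: 25.15
position: [0.5069, -0.365, 0.0124]
ee_rot: [0.0, 0.968, 0.25, 0.0]
contact_force: [0.2, -0.3, -0.8]
width: 0.0693
gripper_force: 28.6
```

servo_tool --series "0 0 0.001 0 0 0 0.5; 0 0 0.0015 0 0 0 0.5; 0 0 0.0015 0 0 0 0.5"

```text
clock: 25.45
position: [0.5071, -0.3649, 0.0122]
ee_rot: [0.0, 0.968, 0.25, 0.0]
contact_force: [-0.8, 1.5, 6.7]
width: 0.069
gripper_force: 29.2
```

servo_tool --series "0 0 0 0 0 0 0.3; 0 0 0 0 0 0 0.1; 0 0 0 0 0 0 0; 0 0 0 0 0 0 0; 0 0 -0.01 0 0 0 0"

```text
clock: 25.95
position: [0.5058, -0.3642, 0.0196]
ee_rot: [-0.001, 0.968, 0.25, -0.001]
contact_force: [-0.5, 0.7, -0.2]
width: 0.0856
gripper_force: 0.0
```

servo_tool --series "0 0 -0.02 0 0 0 0; 0 0 -0.05 0 0 0 0; 0 0 -0.09 0 0 0 0; 0 0 -0.13 0 0 -8 0; 0 0 -0.17 0 0 -16 0"

```text
clock: 26.45
position: [0.5066, -0.3648, 0.193]
ee_rot: [0.0, 0.923, 0.385, 0.0]
contact_force: [1.4, -0.1, -0.6]
width: 0.0855
gripper_force: 0.0
```

servo_tool --series "0 0 0 0 0 -8 0.65; 0 0 0 0 0 -16 0.65; 0 0 0 0 0 -24 0.65; 0 0 0 0 0 -32 0.65; 0 0 0 0 0 -40 0.65"

```text
clock: 26.95
position: [0.5067, -0.365, 0.1915]
ee_rot: [0.0, 0.735, 0.678, 0.0]
contact_force: [-0.2, -0.1, 0.5]
width: 0.0299
gripper_force: 0.0
```

Run:
```python
from h import *
im=snap('top','t4',1);go(.4665,-.0885,.19,94)
cv2.imwrite('pics/c9.png',cv2.resize(im[170:310,150:450],None,fx=2.6,fy=2.6,interpolation=cv2.INTER_CUBIC))
```

```text
shift [ 0.2725 -0.0617  0.0013] turn [ 0.02  0.02 -8.49] t 27.0 F [ 0.3 -0.3 -0.3] w 0.0299
```

View pics/c9.png

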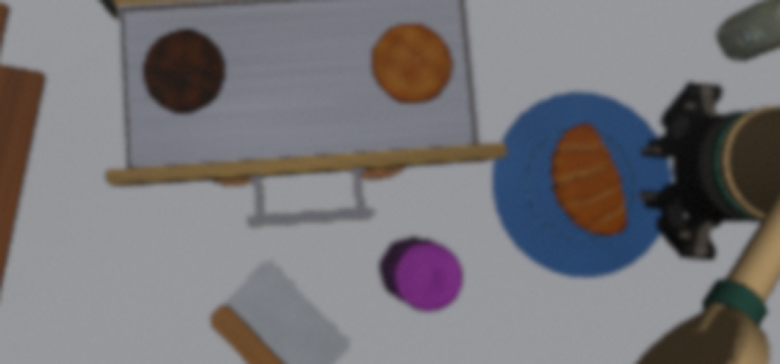

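The croissant at (589,180) lies right way up in the middle of the plate (583,183). Now back to the handle to close the tray.

servo_tool --series "0.03 -0.007 0 0 0 -3 0.65; 0.075 -0.017 0 0 0 -6 0.65; 0.12 -0.027 0 0 0 -8.5 0.65; 0.165 -0.037 0 0 0 -8.5 0.65; 0.21 -0.047 0 0 0 -8.5 0.65" --squeeze 40

```text
clock: 27.5
position: [0.4778, -0.1501, 0.1913]
ee_rot: [0.0, 0.686, 0.727, 0.0]
contact_force: [1.3, 0.9, 0.3]
width: 0.0298
gripper_force: 0.0
```

```bash
python3 -c "
from h import *
go(.4665,-.0885,.062,94)"
```

```text
shift [ 0.0621 -0.0079  0.1293] turn [ 0.04  0.01 -0.7 ] t 27.5 F [1.3 0.9 0.3] w 0.0298
```

servo_tool --series "0.03 -0.004 0 0 0 0 0.65; 0.055 -0.007 0 0 0 -0.4 0.65; 0.062 -0.008 0.01 0 0 -0.4 0.65; 0.062 -0.008 0.03 0 0 -0.4 0.65; 0.062 -0.008 0.05 0 0 -0.4 0.65"

```text
clock: 28.0
position: [0.4671, -0.0907, 0.1406]
ee_rot: [0.001, 0.683, 0.73, 0.0]
contact_force: [-0.3, 0.1, -0.2]
width: 0.03
gripper_force: 0.0
```

servo_tool --series "0 0 0.025 0 0 0 0.65; 0 0 0.05 0 0 0 0.65; 0 0 0.068 0 0 0 0.65; 0 0 0.079 0 0 0 0.65; 0 0 0.079 0 0 0 0.65"

```text
clock: 28.5
position: [0.4656, -0.0905, 0.0604]
ee_rot: [-0.001, 0.683, 0.73, -0.001]
contact_force: [-0.2, 0.5, 0.0]
width: 0.0299
gripper_force: 0.0
```

servo_tool --series "0 0 0 0 0 0 0.8; 0 0 0 0 0 0 1; 0 0 0 0 0 0 1; 0 0 0 0 0 0 1; 0 0 0 0 0 0 1"

```text
clock: 29.0
position: [0.4675, -0.0908, 0.0626]
ee_rot: [0.001, 0.683, 0.731, 0.0]
contact_force: [1.2, -0.9, 2.3]
width: 0.0082
gripper_force: 39.2
```

servo_tool --series "0 0.004 0 0 0 0 1; 0 0.012 0 0 0 0 1; 0 0.024 0 0 0 0 1; 0 0.036 0 0 0 0 1; 0 0.048 0 0 0 0 1"

```text
clock: 29.5
position: [0.5147, -0.0867, 0.0626]
ee_rot: [-0.0, 0.683, 0.731, 0.0]
contact_force: [-0.7, 0.4, 7.2]
width: 0.0082
gripper_force: 39.8
```

servo_tool --series "0 0.012 0 0 0 0 1; 0 0.024 0 0 0 0 1; 0 0.036 0 0 0 0 1; 0 0.048 0 0 0 0 1; 0 0.06 0 0 0 0 1"

```text
clock: 30.0
position: [0.5743, -0.0815, 0.0626]
ee_rot: [-0.001, 0.683, 0.731, 0.001]
contact_force: [-2.7, 3.0, 8.1]
width: 0.0083
gripper_force: 39.9
```

servo_tool --series "0 0.012 0 0 0 0 1; 0 0.022 0 0 0 0 1; 0 0.03 0 0 0 0 1; 0 0.036 0 0 0 0 1; 0 0.04 0 0 0 0 1"

```text
clock: 30.5
position: [0.6145, -0.078, 0.0626]
ee_rot: [-0.001, 0.683, 0.73, 0.001]
contact_force: [-1.9, 4.3, 7.2]
width: 0.0085
gripper_force: 39.9
```

servo_tool --series "0 0.002 0 0 0 0 1; 0 0.004 0 0 0 0 1; 0 0.005 0 0 0 0 1"

```text
clock: 30.8
position: [0.6191, -0.0775, 0.0626]
ee_rot: [-0.001, 0.683, 0.731, 0.001]
contact_force: [-1.0, 5.3, 7.3]
width: 0.0082
gripper_force: 39.8
```

Keep going in millimetres until it stops.

servo_tool --series "0 0.001 0 0 0 0 1; 0 0.002 0 0 0 0 1; 0 0.003 0 0 0 0 1; 0 0.003 0 0 0 0 1"

```text
clock: 31.2
position: [0.6222, -0.0773, 0.0626]
ee_rot: [-0.001, 0.683, 0.73, 0.001]
contact_force: [-0.9, 4.9, 5.7]
width: 0.0083
gripper_force: 39.8
```

servo_tool --series "0 0.001 0 0 0 0 1; 0 0.002 0 0 0 0 1; 0 0.002 0 0 0 0 1"

```text
clock: 31.5
position: [0.6242, -0.0771, 0.0626]
ee_rot: [-0.001, 0.683, 0.73, 0.001]
contact_force: [-1.1, 4.7, 6.5]
width: 0.0081
gripper_force: 39.8
```

servo_tool --series "0 0.001 0 0 0 0 1; 0 0.002 0 0 0 0 1; 0 0.002 0 0 0 0 1"

```text
clock: 31.8
position: [0.6251, -0.077, 0.0626]
ee_rot: [-0.002, 0.683, 0.731, 0.001]
contact_force: [-3.1, 4.7, 8.4]
width: 0.0085
gripper_force: 39.9
```

servo_tool --series "0 0.001 0 0 0 0 1; 0 0.002 0 0 0 0 1; 0 0.002 0 0 0 0 1"

```text
clock: 32.1
position: [0.6251, -0.077, 0.0626]
ee_rot: [-0.004, 0.683, 0.731, -0.001]
contact_force: [-6.4, 3.9, 10.3]
width: 0.0083
gripper_force: 40.2
```

The tray stopped at x = 0.6251 with force rising, so it is home. Release and go back for the jars.

servo_tool --series "0 0 0 0 0 0 0.65; 0 0 0 0 0 0 0.65; 0 -0.002 0 0 0 0 0.65; 0 -0.002 -0.02 0 0 0 0.65; 0 -0.002 -0.05 0 0 0 0.65"

```text
clock: 32.6
position: [0.6245, -0.0792, 0.1099]
ee_rot: [-0.002, 0.683, 0.731, -0.001]
contact_force: [0.7, -0.9, 0.1]
width: 0.0295
gripper_force: 0.0
```

servo_tool --series "0 0 -0.04 0 0 0 0.65; 0 -0.02 -0.07 0 0 8 0.65; 0.04 -0.04 -0.08 0 0 16 0.65; 0.08 -0.05 -0.08 0 0 24 0.3; 0.12 -0.06 -0.08 0 0 32 0"

```text
clock: 33.1
position: [0.5577, 0.037, 0.1924]
ee_rot: [0.0, 0.86, 0.511, 0.001]
contact_force: [0.3, 0.1, -0.4]
width: 0.058
gripper_force: 0.0
```

servo_tool --series "0 0 0 0 0 8 0; 0 0 0 0 0 16 0; 0 0 0 0 0 24 0; 0 0 0 0 0 32 0; 0 0 0 0 0 40 0"

```text
clock: 33.6
position: [0.5581, 0.0363, 0.1915]
ee_rot: [-0.0, 0.982, 0.187, -0.0]
contact_force: [-0.1, -0.5, 0.3]
width: 0.0854
gripper_force: 0.0
```

servo_tool --series "0 0 0 0 0 8 0; 0 0 0 0 0 16 0; 0 0 0 0 0 22 0; 0 0 0 0 0 22 0"

```text
clock: 34.0
position: [0.5581, 0.0362, 0.1915]
ee_rot: [-0.0, 1.0, -0.001, -0.0]
contact_force: [0.1, 0.1, 0.3]
width: 0.0855
gripper_force: 0.0
```

Run:
```python
from h import *
im=snap('top','t5',1)
hsv=cv2.cvtColor(im,cv2.COLOR_BGR2HSV)
m=((hsv[:,:,1]>70)&(hsv[:,:,0]<25)).astype(np.uint8)
n,l,st,ce=cv2.connectedComponentsWithStats(m)
for p in((238,224),(290,222)):
    i=l[p[1],p[0]]; print(i and (st[i],onz('top',[ce[i]],.005).round(4)))
go(.4426,.2814,.175,0)
cv2.imwrite('pics/c10.png',cv2.resize(im[70:330,60:360],None,fx=2.3,fy=2.3,interpolation=cv2.INTER_CUBIC))
```

```text
(array([ 210,  212,   47,   86, 1715], dtype=int32), array([[0.4785, 0.0156, 0.005 ]]))
(array([277, 205,  34,  34, 860], dtype=int32), array([[ 0.5513, -0.1542,  0.005 ]]))
shift [-0.1156 -0.2452  0.0166] turn [-0.    0.02 -0.01] t 34.05 F [-0.2 -0.6  0.8] w 0.0853
```

View pics/c10.png

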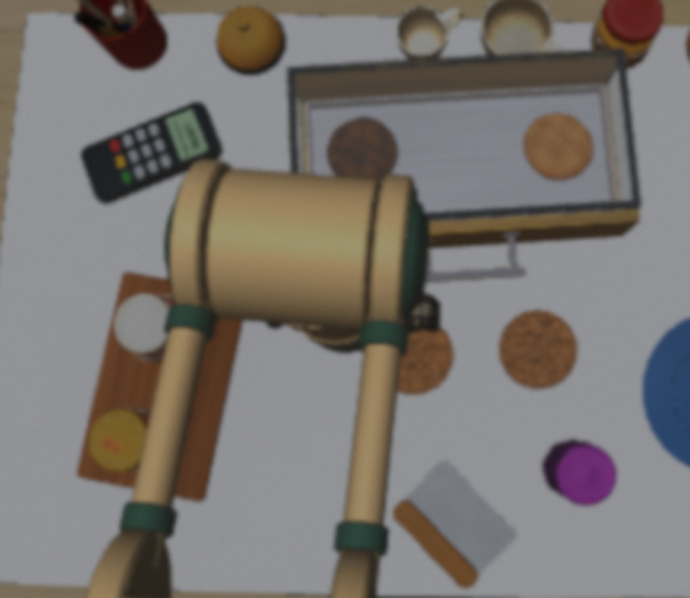

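Tray is home with both muffins standing, the jars on the board, and the yellow jar's coaster at about (0.551,-0.154).

servo_tool --series "-0.02 -0.04 0 0 0 0 0; -0.04 -0.085 0 0 0 0 0; -0.06 -0.13 0 0 0 0 0; -0.08 -0.17 0 0 0 0 0; -0.1 -0.21 0 0 0 0 0"

```text
clock: 34.55
position: [0.4577, 0.2479, 0.1918]
ee_rot: [-0.0, 1.0, 0.0, 0.0]
contact_force: [0.6, -1.1, -0.3]
width: 0.0858
gripper_force: 0.0
```

Run:
```python
from h import *
im=cv2.imread('/tmp/t2.png');hsv=cv2.cvtColor(im,cv2.COLOR_BGR2HSV)
m=((hsv[:,:,1]>70)&(hsv[:,:,0]<25)).astype(np.uint8)
n,l,st,ce=cv2.connectedComponentsWithStats(m); i=l[224,239]; print(st[i],onz('top',[ce[i]],.005).round(4))
go(.4426,.2814,.0735,0)
```

```text
[ 189   95  143  146 8698] [[ 0.7366 -0.0849  0.005 ]]
shift [-0.0152 -0.0335  0.1183] turn [-0.01 -0.02  0.  ] t 34.55 F [ 0.6 -1.1 -0.3] w 0.0858
```

servo_tool --series "-0.008 -0.018 0 0 0 0 0; -0.015 -0.034 0 0 0 0 0; -0.015 -0.034 0.02 0 0 0 0; -0.015 -0.034 0.045 0 0 0 0; -0.015 -0.034 0.07 0 0 0 0"

```text
clock: 35.05
position: [0.4438, 0.2809, 0.1213]
ee_rot: [-0.0, 1.0, 0.0, 0.001]
contact_force: [-0.2, -0.3, -1.4]
width: 0.0857
gripper_force: 0.0
```

servo_tool --series "0 0 0.02 0 0 0 0; 0 0 0.036 0 0 0 0; 0 0 0.046 0 0 0 0; 0 0 0.048 0 0 0 0; 0 0 0.048 0 0 0 0"

```text
clock: 35.55
position: [0.4439, 0.2805, 0.0739]
ee_rot: [0.0, 1.0, -0.001, 0.0]
contact_force: [0.1, -0.1, 0.9]
width: 0.0855
gripper_force: 0.0
```

servo_tool --series "0 0 0 0 0 0 0.3; 0 0 0 0 0 0 0.6; 0 0 0 0 0 0 0.6; 0 0 0 0 0 0 0.6; 0 0 0 0 0 0 0.6"

```text
clock: 36.05
position: [0.4445, 0.281, 0.0751]
ee_rot: [-0.001, 1.0, -0.001, 0.001]
contact_force: [-0.5, 1.7, 7.0]
width: 0.0618
gripper_force: 43.4
```

servo_tool --series "0 0 0 0 0 0 0.6; 0 0 -0.005 0 0 0 0.6; 0 0 -0.02 0 0 0 0.6; 0 0 -0.045 0 0 0 0.6; 0 0 -0.075 0 0 0 0.6"

```text
clock: 36.55
position: [0.4421, 0.2796, 0.148]
ee_rot: [0.001, 1.0, -0.001, -0.002]
contact_force: [0.9, 0.5, -4.6]
width: 0.0621
gripper_force: 44.7
```

```bash
python3 -c "
from h import *
go(.550,-.1535,.15,0)"
```

```text
shift [ 0.1087  0.4329 -0.0015] turn [ 0.13  0.24 -0.1 ] t 36.55 F [ 0.9  0.5 -4.6] w 0.0621
```

servo_tool --series "0 0.012 -0.01 0 0 0 0.6; 0 0.035 -0.015 0 0 0 0.6; 0 0.075 -0.015 0 0 0 0.6; 0.005 0.115 -0.015 0 0 0 0.6; 0.015 0.155 -0.015 0 0 0 0.6"

```text
clock: 37.05
position: [0.4561, 0.1232, 0.1626]
ee_rot: [0.001, 1.0, -0.0, -0.002]
contact_force: [1.0, 0.2, -4.5]
width: 0.062
gripper_force: 44.8
```

servo_tool --series "0.015 0.04 0 0 0 0 0.6; 0.03 0.08 0 0 0 0 0.6; 0.045 0.12 0 0 0 0 0.6; 0.06 0.16 0 0 0 0 0.6; 0.075 0.2 0 0 0 0 0.6"

```text
clock: 37.55
position: [0.5317, -0.077, 0.1625]
ee_rot: [-0.0, 1.0, -0.001, -0.001]
contact_force: [0.7, 0.1, -4.3]
width: 0.0619
gripper_force: 44.8
```

servo_tool --series "0.007 0.03 0 0 0 0 0.6; 0.014 0.058 0 0 0 0 0.6; 0.018 0.074 0.01 0 0 0 0.6; 0.018 0.078 0.03 0 0 0 0.6; 0.018 0.078 0.05 0 0 0 0.6"

```text
clock: 38.05
position: [0.5497, -0.1536, 0.1119]
ee_rot: [-0.0, 1.0, -0.002, -0.001]
contact_force: [-0.2, 0.6, -4.0]
width: 0.0622
gripper_force: 44.9
```

servo_tool --series "0 0 0.015 0 0 0 0.6; 0 0 0.03 0 0 0 0.6; 0 0 0.04 0 0 0 0.6; 0 0 0.044 0 0 0 0.6; 0 0 0.044 0 0 0 0.6"

```text
clock: 38.55
position: [0.5501, -0.1524, 0.0689]
ee_rot: [-0.0, 1.0, -0.001, -0.001]
contact_force: [0.5, -0.0, -3.5]
width: 0.0622
gripper_force: 44.9
```

```bash
python3 -c "
from h import *
go(.550,-.1535,.0605,0)"
```

```text
shift [-0.0001  0.0011  0.0084] turn [-0.04  0.1  -0.1 ] t 38.55 F [ 0.5 -0.  -3.5] w 0.0622
```

servo_tool --series "0 0 0.003 0 0 0 0.6; 0 0 0.006 0 0 0 0.6; 0 0 0.007 0 0 0 0.6; 0 0 0.007 0 0 0 0.6"

```text
clock: 38.95
position: [0.5508, -0.1528, 0.0629]
ee_rot: [0.0, 1.0, -0.001, 0.0]
contact_force: [0.6, 0.7, -3.9]
width: 0.062
gripper_force: 44.9
```

servo_tool --series "0 0 0.001 0 0 0 0.6; 0 0 0.001 0 0 0 0.6; 0 0 0.001 0 0 0 0.6"

```text
clock: 39.25
position: [0.551, -0.1528, 0.0622]
ee_rot: [0.0, 1.0, -0.001, 0.0]
contact_force: [-0.6, 0.2, -1.3]
width: 0.0621
gripper_force: 45.1
```

servo_tool --series "0 0 0.001 0 0 0 0.6; 0 0 0.001 0 0 0 0.6; 0 0 0.001 0 0 0 0.6"

```text
clock: 39.55
position: [0.551, -0.1528, 0.0621]
ee_rot: [0.0, 1.0, -0.001, 0.0]
contact_force: [-2.4, 1.2, 6.3]
width: 0.0621
gripper_force: 45.7
```

servo_tool --series "0 0 0 0 0 0 0.3; 0 0 0 0 0 0 0; 0 0 0 0 0 0 0; 0 0 0 0 0 0 0; 0 0 -0.02 0 0 0 0"

```text
clock: 40.05
position: [0.5489, -0.152, 0.0786]
ee_rot: [-0.001, 1.0, -0.001, -0.003]
contact_force: [0.1, -0.3, -0.3]
width: 0.086
gripper_force: 0.0
```

servo_tool --series "0 0 -0.04 0 0 0 0; 0 0 -0.08 0 0 0 0; 0 -0.02 -0.11 0 0 0 0; 0 -0.06 -0.11 0 0 0 0; 0 -0.105 -0.11 0 0 0 0"

```text
clock: 40.55
position: [0.5521, -0.0478, 0.1923]
ee_rot: [0.0, 1.0, -0.002, 0.002]
contact_force: [0.9, 0.3, -0.2]
width: 0.0855
gripper_force: 0.0
```

servo_tool --series "0 -0.045 0 0 0 0 0; 0 -0.09 0 0 0 0 0; 0 -0.135 0 0 0 0 0; 0 -0.18 0 0 0 0 0; 0.007 -0.225 0 0 0 0 0"

```text
clock: 41.05
position: [0.5576, 0.179, 0.1909]
ee_rot: [0.0, 1.0, -0.001, -0.0]
contact_force: [0.7, -0.4, -0.4]
width: 0.0851
gripper_force: 0.0
```

servo_tool --series "0 -0.04 0 0 0 0 0; 0 -0.07 0 0 0 0 0; 0 -0.087 0 0 0 0 0; 0 -0.087 0.02 0 0 0 0; 0 -0.087 0.04 0 0 0 0"

```text
clock: 41.55
position: [0.5591, 0.2646, 0.1508]
ee_rot: [0.0, 1.0, -0.0, 0.001]
contact_force: [0.2, 0.1, -0.6]
width: 0.0853
gripper_force: 0.0
```

Run:
```python
from h import *
im=snap('side','s9',1);go(.5585,.2643,.0735,0)
cv2.imwrite('pics/c11.png',cv2.resize(im[130:310,60:440],None,fx=2,fy=2,interpolation=cv2.INTER_CUBIC))
```

```text
shift [ 0.0022 -0.0012  0.0732] turn [ 0.16  0.32 -0.09] t 41.6 F [-1.2 -1.1 -1.9] w 0.0855
```

View pics/c11.png

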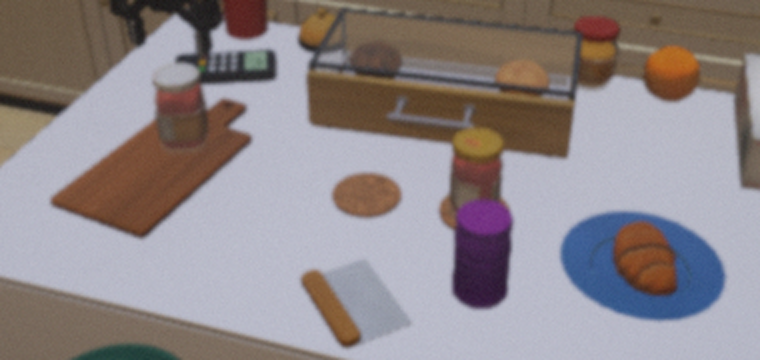

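The yellow jar stands on its coaster (475,175) and the croissant on the plate. The white coaster is free at (367,194).

servo_tool --series "0 0 0.025 0 0 0 0; 0 0 0.05 0 0 0 0; 0 0 0.068 0 0 0 0; 0 0 0.076 0 0 0 0; 0 0 0.076 0 0 0 0"

```text
clock: 42.1
position: [0.5582, 0.2634, 0.0739]
ee_rot: [0.001, 1.0, -0.001, -0.001]
contact_force: [-0.7, 0.1, 0.7]
width: 0.0858
gripper_force: 0.0
```

servo_tool --series "0 0 0 0 0 0 0.3; 0 0 0 0 0 0 0.6; 0 0 0 0 0 0 0.6; 0 0 0 0 0 0 0.6; 0 0 0 0 0 0 0.6"

```text
clock: 42.6
position: [0.5597, 0.2646, 0.0766]
ee_rot: [-0.0, 1.0, -0.001, 0.002]
contact_force: [-0.9, 0.2, 5.7]
width: 0.0678
gripper_force: 45.8
```

servo_tool --series "0 0 0 0 0 0 0.6; 0 0 -0.005 0 0 0 0.6; 0 0 -0.02 0 0 0 0.6; 0 0 -0.045 0 0 0 0.6; 0 0 -0.08 0 0 0 0.6"

```text
clock: 43.1
position: [0.5563, 0.2633, 0.1526]
ee_rot: [0.001, 1.0, -0.001, -0.004]
contact_force: [-0.1, 0.3, -4.6]
width: 0.0676
gripper_force: 47.1
```

```bash
python3 -c "
from h import *
print(onz('side',[(243.5,227)],.005))
go(.541,-.012,.15,0)"
```

```text
[[ 0.5422729  -0.01184033  0.005     ]]
shift [-0.0147  0.2754  0.0034] turn [ 0.15  0.4  -0.12] t 43.1 F [-0.1  0.3 -4.6] w 0.0676
```

servo_tool --series "0 0.012 -0.01 0 0 0 0.6; 0 0.04 -0.01 0 0 0 0.6; -0.005 0.08 -0.01 0 0 0 0.6; -0.01 0.12 -0.01 0 0 0 0.6; -0.013 0.16 -0.01 0 0 0 0.6"

```text
clock: 43.6
position: [0.5433, 0.102, 0.1631]
ee_rot: [0.001, 1.0, -0.001, -0.002]
contact_force: [-0.3, 0.4, -4.6]
width: 0.0676
gripper_force: 47.2
```

servo_tool --series "-0.001 0.04 0 0 0 0 0.6; -0.002 0.08 0 0 0 0 0.6; -0.003 0.105 0 0 0 0 0.6; -0.003 0.115 0.015 0 0 0 0.6; -0.003 0.116 0.035 0 0 0 0.6"

```text
clock: 44.1
position: [0.5417, -0.0147, 0.1291]
ee_rot: [0.001, 1.0, -0.002, 0.0]
contact_force: [-0.3, 0.2, -4.8]
width: 0.0681
gripper_force: 47.2
```

servo_tool --series "0 0 0.02 0 0 0 0.6; 0 0 0.04 0 0 0 0.6; 0 0 0.052 0 0 0 0.6; 0 0 0.056 0 0 0 0.6; 0 0 0.056 0 0 0 0.6"

```text
clock: 44.6
position: [0.5415, -0.0119, 0.0731]
ee_rot: [-0.0, 1.0, -0.001, -0.001]
contact_force: [-0.8, 0.1, -5.1]
width: 0.0678
gripper_force: 47.2
```

```bash
python3 -c "
from h import *
go(.541,-.012,.0625,0)"
```

```text
shift [-0.0005  0.0001  0.0106] turn [-0.    0.09 -0.12] t 44.6 F [-0.8  0.1 -5.1] w 0.0678
```

servo_tool --series "0 0 0.003 0 0 0 0.6; 0 0 0.006 0 0 0 0.6; 0 0 0.009 0 0 0 0.6; 0 0 0.009 0 0 0 0.6"

```text
clock: 45.0
position: [0.5419, -0.0117, 0.0647]
ee_rot: [0.0, 1.0, -0.001, -0.0]
contact_force: [-0.1, 0.1, -5.9]
width: 0.0679
gripper_force: 47.2
```

servo_tool --series "0 0 0.001 0 0 0 0.6; 0 0 0.001 0 0 0 0.6; 0 0 0.001 0 0 0 0.6"

```text
clock: 45.3
position: [0.5422, -0.0117, 0.0639]
ee_rot: [0.0, 1.0, -0.001, 0.0]
contact_force: [-0.5, 0.3, -5.6]
width: 0.0681
gripper_force: 47.2
```

servo_tool --series "0 0 0.001 0 0 0 0.6; 0 0 0.001 0 0 0 0.6; 0 0 0.001 0 0 0 0.6"

```text
clock: 45.6
position: [0.5423, -0.0118, 0.0636]
ee_rot: [0.0, 1.0, -0.001, 0.0]
contact_force: [-2.9, -0.1, 4.9]
width: 0.0677
gripper_force: 48.1
```

servo_tool --series "0 0 0.001 0 0 0 0.6; 0 0 0.001 0 0 0 0.6; 0 0 0.001 0 0 0 0.6"

```text
clock: 45.9
position: [0.5423, -0.0117, 0.0635]
ee_rot: [0.0, 1.0, -0.001, 0.001]
contact_force: [-4.1, 0.7, 11.6]
width: 0.0677
gripper_force: 48.7
```

Touching down, so release, rise and move aside for a final look.

servo_tool --series "0 0 0 0 0 0 0.3; 0 0 0 0 0 0 0; 0 0 0 0 0 0 0; 0 0 0 0 0 0 0; 0 0 -0.02 0 0 0 0"

```text
clock: 46.4
position: [0.5402, -0.0115, 0.0796]
ee_rot: [-0.0, 1.0, -0.001, -0.003]
contact_force: [0.3, 0.5, -0.0]
width: 0.0854
gripper_force: 0.0
```

servo_tool --series "0 0 -0.04 0 0 0 0; 0 0 -0.08 0 0 0 0; 0 -0.02 -0.12 0 0 0 0; 0 -0.06 -0.12 0 0 0 0; 0 -0.105 -0.12 0 0 0 0"

```text
clock: 46.9
position: [0.5438, 0.0935, 0.2036]
ee_rot: [0.0, 1.0, -0.002, 0.002]
contact_force: [0.5, -0.2, -0.9]
width: 0.0856
gripper_force: 0.0
```

servo_tool --series "-0.01 -0.045 0 0 0 0 0; -0.02 -0.09 0 0 0 0 0; -0.03 -0.135 0 0 0 0 0; -0.04 -0.18 0 0 0 0 0; -0.05 -0.2 0 0 0 0 0"

```text
clock: 47.4
position: [0.4922, 0.2971, 0.2014]
ee_rot: [-0.001, 1.0, 0.0, 0.0]
contact_force: [0.1, -0.6, -0.6]
width: 0.0854
gripper_force: 0.0
```

Run:
```python
from h import *
a=eyes.get_image('top')[90:290,160:420,::-1];b=eyes.get_image('side')[120:320,180:440,::-1]
cv2.imwrite('pics/f.png',cv2.resize(np.hstack([a,b]),None,fx=1.53,fy=1.53,interpolation=cv2.INTER_CUBIC))
```

```text
(no output)
```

View pics/f.png

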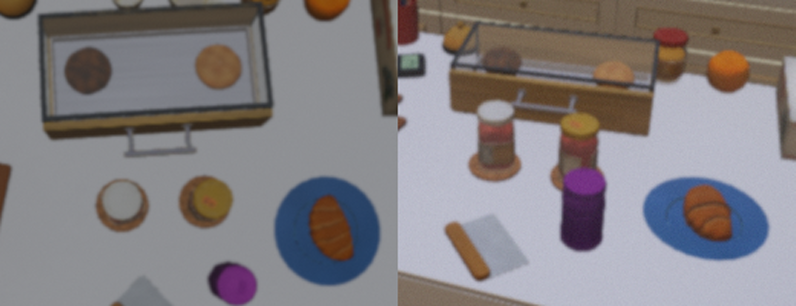

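The final view shows both jars upright on their coasters (122,203) and (207,200). The tray is home with both muffins standing, and the croissant is in the middle of the plate (332,227).

```bash
python3 -c "
from h import *
print(manip.sign_off())"
```

```text
the job is handed in; nothing more can be done
None
```

The job is done and handed in at about 47 s: the croissant lies right way up in the middle of the blue plate, the tray is home with both muffins standing, and each jar is upright on its own coaster.

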